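# Clamp a valve block in the bench bar clamp

## Task

Stand the grey valve block on the bed of the bench clamp, upright, with two of its flat sides facing the jaws and about midway across their width, and let go of it. Then squeeze the orange trigger again and again until the jaws hold the block firmly, without overtightening so that it cracks, and let the trigger go. Close the jaw by its trigger only, never by pushing the jaw itself, and leave the bottle, the tumbler and the jar where they stand.

Things in the scene. Friction and masses are not known exactly. Their poses are not given: they have to be found in the camera images.
- clamp: one-hand bar clamp fixed on the table: black and blue housing, toothed steel bar. Origin on the table top; y along the bar from grip end to work end, x across, z up. In mm: housing x -30 to 86, y -50 to 35, top z 60; bar x -9 to 9, tail out to y -170; jaws x -30 to 30, top z 74. Handle and orange trigger stick out to -x, plates z 22 to 66, free to be taken from above
- bed (a point): point on top of the bed (two steel rails, 68 mm wide in all, 125 mm long, 36 mm above the table) on which the work stands between the jaws; half-way across the jaws, 43 mm in front of the fixed jaw's face; axes as the clamp's
- pad_face (a point): centre of the moving jaw's gripping face (springy orange pad, 56 x 32 mm, 56 mm above the table), looking to -y of the clamp; axes as the clamp's. It starts 68 to 86 mm from the fixed jaw's face; the pad gives 1 mm per 4 N
- fixed_jaw: the fixed jaw, orange face; origin and axes as clamp; its gripping face looks to +y at y = 50 mm
- moving_jaw: sliding bar with the moving jaw and pad; axes as the clamp's, origin on the table, pad face at y = 136 mm of this frame while unpressed. Each squeeze of the trigger draws it to -y; it slides with about 5 N and a ratchet keeps it from going back (it settles back up to 2 mm when the trigger is let go); it cannot be opened again
- handle_grip (a point): centre of the fixed black handle (12 mm thick along clamp y, 95 mm long along x), 46 mm above the table, at clamp x -75, y -54 mm; it never moves
- trigger_grip (a point): point of the orange trigger plate to squeeze (10 mm thick along clamp y, 75 mm long), 46 mm above the table, 140 mm from its hinge. At rest 39 mm to +y of handle_grip (60 mm over both outer faces), fully squeezed 14 mm. It moves to -y, the handle stays: a gripper closing on both must be centred about 8 mm from the handle's centre, or push the trigger alone
- trigger (a joint): trigger angle: 0 at rest, 0.18 fully squeezed (25 mm at the grip); springs back when let go (4 N). A full squeeze draws the jaw in 5 to 11 mm (teeth 5 mm apart, so some of it may be free play). Against a gripped part it stops short, and one more squeeze takes up play; each 1 N at trigger_grip then presses the jaw with 2.1 N, less some 10 N for spring and friction; 20 to 30 N there grips firmly
- block_center (a point): valve block, loose, 0.2 kg: grey PVC, 44 x 44 x 36 mm high, on its middle a white round stub, 32 mm diameter, 36 mm high, to take it by. Point on its axis, half-way up the whole, 36 mm above the underside. z up, x and y square to its flat sides. Firm is 12 N or more from both jaws; it cracks above 75 N
- block: the same valve block; origin at the centre of its underside, axes the same
- wash_bottle_mid (a point): white bottle, diameter 64, height 160 mm; point half-way up
- tumbler_mid (a point): dark steel tumbler, diameter 72, height 130 mm; point half-way up
- specimen_jar_mid (a point): glass specimen jar with yellow cap, diameter 60, height 75 mm; point half-way up
Mind the look-alikes: they are no part of the job. What is shaped like the block but purple is not meant.

How it is judged:
By the outcome, as a careful person would: the job done as asked, in the order asked, and still so for the second after the job is handed in, with the robot touching nothing.
It also fails if it takes over 64 s, if anything falls off the work surface, if the arm or the gripper's body presses on something with over 40 N, if the wrist force passes 120 N, or if a joint passes its speed limit or range.

## Robot

A 7-joint arm with a two-finger parallel gripper is mounted at the origin on the work surface. World frame = base frame: x ahead of the robot, y to its left, z up, the work surface at z = 0. Lengths are in mm, angles in rad, forces in N, time in s.
With the tool pointing down it reaches from about 400 to 875 mm from the base axis. Payload 19.3 kg.
Tool frame: the origin (TCP) lies midway between the tips of the shut fingers; the grasp point (between the pads) lies arm.grasp_offset behind it (arm.grasp_offset is the distance from the TCP to the grasp point, in mm); x points along the fingers, y is the direction in which the jaws open and shut, and the axes are right-handed (so a half turn about x gives the same grasp; the last joint's range is limited). The gripper opens to 85 mm and grips with 20 to 120 N. Pads are 22 mm wide; open, the fingers measure 114 mm over their backs; the gripper's body (76 mm by 85 mm) begins 54 mm behind the grasp point. The pads swing forward as they close: fully open they stand 13 mm farther back than shut.
Start: joints at [1.146, 0.521, -0.036, 1.599, 0.021, 1.021, -0.113], TCP at [217.099, -586.074, 231.291] pointing down, gripper open.
Joint ranges: [-2.91, 2.91], [-0.3, 2.13], [-1.5, 1.42], [0.17, 2.43], [-1.26, 4.41], [0.16, 1.93], [-2.52, 2.52]. Speed limits (rad/s): [1.89, 1.89, 2.39, 2.39, 3.01, 3.01, 3.01].

## Interface

Orientations are given as a unit quaternion [x, y, z, w].
In Python, from workcell import status, vision, job_done, arm gives the robot as it stands.
- The arm moves only by the tool apply_moves, never from a script. Its argument "steps" is a list of rows, each a list of 7 numbers: the gripper command: -1 is shut, 1 is fully open, values between are in proportion, then the shift along the tool's x, y, z in units of 2.5 cm (1.0 is 2.5 cm), then the turn, a rotation vector about the tool's x, y, z in units of 45 degrees (1.0 is 45 degrees). In form: [[jaw, dx, dy, dz, rx, ry, rz], ...]. A call has 1 to 10 rows; each row shifts and turns the commanded pose from where the row before left it, along the tool's axes as they then stand; what a row does not reach is not made up. A row lasts 1/8 s, in which the tool goes at most 62.5 mm and 10.7 degrees, less where a joint would pass 70% of its speed; a pose out of reach is approached as far as the arm can. A call with a number of a shift or a turn outside -1 to 1 is refused whole. A call with a gripper value outside its range is refused whole. The fingers move at their own pace and stop on an object; "grip_force" is the grip in N (left out, the last holds). Time passes only in rows, so rows that do not move let the fingers close. It gives the time, the measured TCP pose, the force and the opening at its end, in the units of the state.
- status.get_state(): the state, without advancing time (a new reading comes with each control period).
- vision.camera(name): name is "side" or "top"; returns a dict with "frame" (480x640x3 uint8, red, green, blue), "K" (3x3 intrinsics, pixels), "R" (3x3) and "t" (3): a world point X has camera coordinates R X + t. Camera axes: x right, y down, z forward; pixel columns grow to the right and rows downward; lengths in mm; the calibration is good to about 2 mm. A picture is of the moment at which its call begins. There is no depth.
- job_done(): hands the job in, once; it reports no verdict.
The state is a dict: "t": time; "qpos": joint angles; "joint_vel": joint speeds; "joint_efforts": joint torques, N m; "tool_pos": TCP position; "tcp_rot": TCP orientation; "force": force on the tool from outside, world axes, zero at the start; "moment": the same for the moment, N m; "opening": opening from 0.0 (shut) to 1.0 (fully open).
Only numpy, scipy, OpenCV 4.12 (cv2) and the standard library are available. Lean on these libraries where they do the work, as an engineer would, in place of code of your own. Each camera call takes 0.05 s, during which the arm holds its last target. There are 200 camera calls.

## Working session

There is one attempt and no reset: what is moved stays moved. The work goes in short steps, Python scripts to look and compute and a tool call to move; the robot and the scene stay as the last step left them, time stands still between calls to the robot, and variables do not carry over. Pictures are saved under pics/ and viewed, about 8 in all and at most 12, crops included, and the job is handed in when it is done.

Besides the shell and the picture viewer there is one more tool, called after ">>>" in YAML: its name, and indented under it one key for each argument. apply_moves: Moves the arm, as the interface text tells. Its arguments: {"type":"object","properties":{"steps":{"type":"array","items":{"type":"array","items":{"type":"number"}}},"grip_force":{"type":"number"}},"required":["steps"]}

```bash
mkdir -p pics; ls; python3 - <<'E'
from workcell import status, vision, arm
import cv2
s=status.get_state()
print({k:s[k] for k in ('t','tool_pos','tcp_rot','force','opening')}, arm.grasp_offset)
for n in ('top','side'):
    c=vision.camera(n); cv2.imwrite(f'pics/{n}0.png',c['frame'][:,:,::-1]); print(n,c['K'].tolist() if hasattr(c['K'],'tolist') else c['K'],c['R'],c['t'])
E
```

```text
pics
{'t': 0.0, 'tool_pos': array([ 216.96175858, -585.76812719,  230.72908794]), 'tcp_rot': array([-0.69590863, -0.12516741,  0.69611438, -0.12437469]), 'force': array([ 0.18536763, -0.24492979, -0.10025424]), 'opening': 0.9974766354466341} 18.700000000000003
top [[518.9783732982868, 0.0, 315.04905970141095], [0.0, 518.9783732982868, 235.00874091109318], [0.0, 0.0, 1.0]] [[ 0.02671596 -0.99953452 -0.01473074]
 [-0.98292365 -0.02358242 -0.1824965 ]
 [ 0.18206417  0.01935476 -0.98309615]] [-71.57203765 557.21705741 955.7151257 ]
side [[621.9582675486477, 0.0, 320.43840906122034], [0.0, 621.9582675486477, 233.39956739868984], [0.0, 0.0, 1.0]] [[-0.90542206 -0.42432255 -0.01269935]
 [-0.25728208  0.57229375 -0.77864356]
 [ 0.33766378 -0.70173374 -0.62733797]] [ 486.67565458  242.47301304 1217.6472778 ]
```

View pics/top0.png

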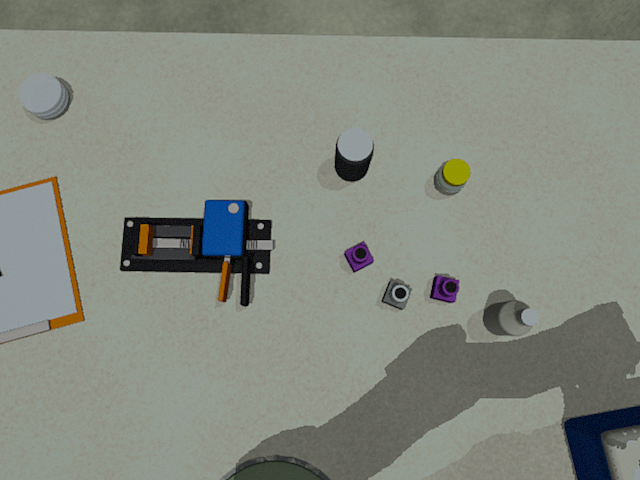

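View pics/side0.png

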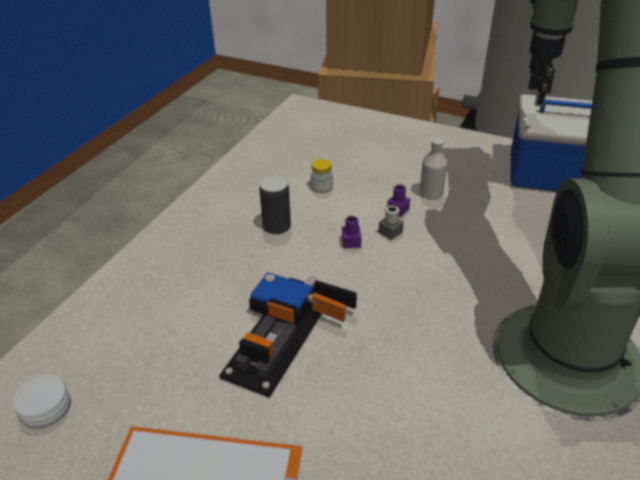

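The top picture has three block-like candidates: grey with a white stub at (397,294), purple at (359,256), and purple at (445,288). I choose the grey one. The clamp lies with its work end to the left, and its trigger and handle at (224,280) and (246,285). Next I take close crops to check and measure both.

```bash
cat > h.py <<'E'
import numpy as np, cv2
from workcell import status, vision, arm
def unproj(c,uv,z):
    K,R,t=map(np.asarray,(c['K'],c['R'],c['t'])); o=-R.T@t
    d=R.T@np.linalg.solve(K,[uv[0],uv[1],1.]); return o+d*(z-o[2])/d[2]
def proj(c,P):
    K,R,t=map(np.asarray,(c['K'],c['R'],c['t'])); q=(np.atleast_2d(P)@R.T+t)@K.T; return q[:,:2]/q[:,2:]
def crop(c,x0,y0,x1,y1,s):
    return cv2.resize(c['frame'][y0:y1,x0:x1,::-1],None,fx=s,fy=s,interpolation=cv2.INTER_CUBIC)
E
python3 - <<'E'
from h import *
c=vision.camera('top'); s=vision.camera('side')
a=crop(c,112,190,287,310,4)   # 700x480
cv2.imwrite('pics/clamp.png',a)
b=crop(c,372,269,422,319,8); d=crop(s,371,200,421,250,8)
cv2.imwrite('pics/block.png',np.hstack([b,d]))
E
```

```text
(no output)
```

View pics/clamp.png

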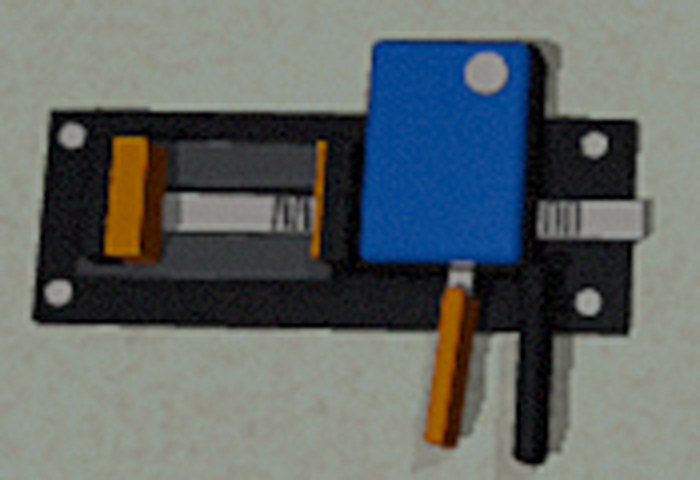

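View pics/block.png

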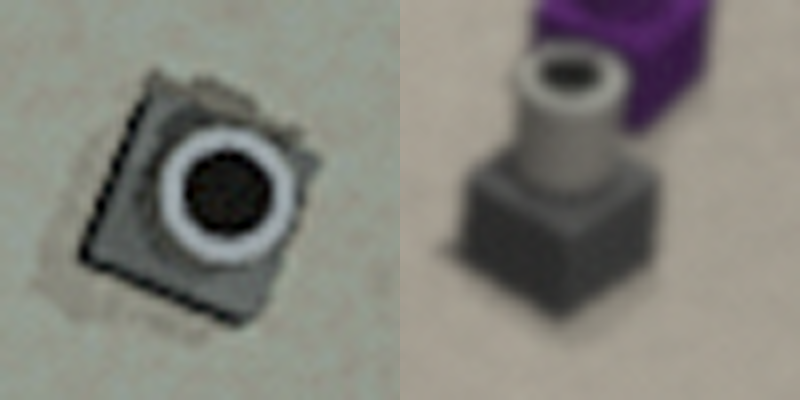

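The crop confirms the grey block, turned roughly 20-25°. The stub top is centred at crop (227,193), which is frame pixel (399.9,292.6). In the clamp crop, the fixed jaw's face top edge runs from (318,141) to (311,258), the pad's top edge is at x≈150-143, the handle's end at (530,460) and the trigger's end at (440,443). Next I turn these into positions.

```bash
python3 - <<'E'
from h import *
c=vision.camera('top'); s=vision.camera('side')
print('cam',-np.asarray(c['R']).T@c['t'])
px=lambda p:((p[0]+.5)/4-.5+112,(p[1]+.5)/4-.5+190)
for n,p,z in [('fjT',(318,141),74),('fjB',(311,258),74),('padT',(150,137),72),('padB',(143,257),72),('hEnd',(530,462),66),('hroot',(538,290),66),('tEnd',(438,443),66),('tEndR',(455,443),66),('plTL',(52,112),8),('plTR',(637,120),8),('plBR',(628,334),8),('plBL',(35,322),8),('barT',(645,200),50),('barB',(640,238),50),
 ('blueTL',(374,41),60),('blueTR',(530,43),60),('blueBR',(523,264),60),('blueBL',(360,262),60),('railL',(78,275),36),('railR',(330,278),36)]:
    print(n,unproj(c,px(p),z).round(1))
pb=lambda p:((p[0]+.5)/8-.5+372,(p[1]+.5)/8-.5+269)
print('stubtop',unproj(c,pb((227,193)),72).round(1))
# block top face corners z=36, footing z=0
for p,z in [((152,82),36),((318,155),36),((243,315),36),((82,250),36),((82,262),0),((243,328),0)]: print(p,unproj(c,pb(p),z).round(1))
pS=lambda p:((p[0]-400+.5)/8-.5+371,(p[1]+.5)/8-.5+200)
print('side stubtop',unproj(s,pS((572,75)),72).round(1), 'side base corner',unproj(s,pS((562,320)),0).round(1))
E
```

```text
cam [ 375.61245695  -76.89583866 1040.19571203]
fjT [568.5 179.   74. ]
fjB [512.2 178.3  74. ]
padT [569.  260.3  72. ]
padB [511.  258.7  72. ]
hEnd [419.8  71.1  66. ]
hroot [500.7  71.5  66. ]
tEnd [427.5 114.6  66. ]
tEndR [427.7 106.7  66. ]
plTL [593.6 334.1   8. ]
plTR [596.5  34.2   8. ]
plBR [487.1  34.1   8. ]
plBL [485.7 332.6   8. ]
barT [547.9  24.2  50. ]
barB [529.2  25.8  50. ]
blueTL [621.7 158.8  60. ]
blueTR [622.5  82.5  60. ]
blueBR [513.7  80.2  60. ]
blueBL [512.8 158.4  60. ]
railL [506.3 302.5  36. ]
railR [507.9 178.3  36. ]
stubtop [ 449.9 -218.2   72. ]
(152, 82) [ 479.  -205.4   36. ]
(318, 155) [ 462.4 -245.3   36. ]
(243, 315) [ 423.7 -227.1   36. ]
(82, 250) [ 438.2 -188.7   36. ]
(82, 262) [ 437.4 -192.7    0. ]
(243, 328) [ 422.2 -232.5    0. ]
side stubtop [ 452.9 -224.    72. ] side base corner [ 442.4 -198.7    0. ]
```

```bash
cat >> h.py <<'E'
from scipy.spatial.transform import Rotation as Rn
def plan(target, yaw_y):
    """tool-frame shift (units of 25mm) and turn (units of 45deg) to reach TCP target, pointing down, tool y at yaw_y deg"""
    s=status.get_state(); R=Rn.from_quat(s['tcp_rot']); M=R.as_matrix(); p=np.array(s['tool_pos'])
    y=np.array([np.cos(np.radians(yaw_y)),np.sin(np.radians(yaw_y)),0]); x=np.array([0,0,-1.])
    T=Rn.from_matrix(np.c_[x,y,np.cross(x,y)])
    print('tcp',p.round(1),'x',M[:,0].round(3),'y yaw',np.degrees(np.arctan2(M[1,1],M[0,1])).round(2),'open',round(s['opening'],3),'F',s['force'].round(1),'t',round(s['t'],2),'q7',s['qpos'][-1].round(2))
    print('shift',(M.T@(np.array(target)-p)/25).round(3),'turn',(np.degrees((R.inv()*T).as_rotvec())/45).round(3))
E
python3 - <<'E'
from h import *
for a in (-112.7,67.3,-22.7,157.3): plan([450.5,-218.5,130],a)
E
```

```text
tcp [ 217.1 -586.   231.1] x [-0.  0. -1.] y yaw -69.68 open 1.003 F [-0.1  0.2  0.8] t 0.3 q7 -0.11
shift [  4.048 -10.54  -13.862] turn [0.956 0.    0.   ]
tcp [ 217.1 -586.   231.1] x [-0.  0. -1.] y yaw -69.68 open 1.003 F [-0.1  0.2  0.8] t 0.3 q7 -0.11
shift [  4.048 -10.54  -13.862] turn [-3.044e+00 -1.000e-03  0.000e+00]
tcp [ 217.1 -586.   231.1] x [-0.  0. -1.] y yaw -69.68 open 1.003 F [-0.1  0.2  0.8] t 0.3 q7 -0.11
shift [  4.048 -10.54  -13.862] turn [-1.044 -0.     0.   ]
tcp [ 217.1 -586.   231.1] x [-0.  0. -1.] y yaw -69.68 open 1.003 F [-0.1  0.2  0.8] t 0.3 q7 -0.11
shift [  4.048 -10.54  -13.862] turn [2.956e+00 1.000e-03 0.000e+00]
```

>>> apply_moves:
  steps:
    - [1,0,-0.76,-1,0,0,0]
    - [1,0,-0.76,-1,0,0,0]
    - [1,0,-0.76,-1,0,0,0]
    - [1,0,-0.76,-1,0,0,0]
    - [1,0,-0.76,-1,0,0,0]
    - [1,0,-0.76,-1,0,0,0]
    - [1,0,-0.76,-1,0,0,0]
    - [1,0,-0.76,-1,0,0,0]
    - [1,0,-0.76,-1,0,0,0]
    - [1,0,-0.76,-1,0,0,0]

```text
t: 1.55
tool_pos: [386.0, -320.2, 231.4]
tcp_rot: [0.696, 0.125, -0.696, 0.125]
force: [-0.3, -0.8, 0.4]
opening: 1.004
```

>>> apply_moves:
  steps:
    - [0.4,0,-0.76,-1,0,0,0]
    - [0.4,0,-0.76,-1,0,0,0]
    - [0.4,0,-0.76,-1,0,0,0]
    - [0.4,0,-0.66,-0.86,0,0,0]
    - [0.4,0,0,0,-0.21,0,0]
    - [0.4,0,0,0,-0.21,0,0]
    - [0.4,0,0,0,-0.21,0,0]
    - [0.4,0,0,0,-0.21,0,0]
    - [0.4,0,0,0,-0.2,0,0]
    - [0.4,0,0,0,0,0,0]

```text
t: 2.8
tool_pos: [450.4, -218.7, 231.3]
tcp_rot: [0.589, 0.391, -0.589, 0.391]
force: [0.4, 0.4, 0.8]
opening: 0.699
```

```bash
python3 - <<'E'
from h import *
plan([450.5,-218.5,130],-22.7)
E
```

```text
tcp [ 450.4 -218.7  231.3] x [ 0.  0. -1.] y yaw -22.93 open 0.699 F [0.4 0.4 0.8] t 2.8 q7 -0.21
shift [ 4.051 -0.    -0.01 ] turn [-0.005 -0.     0.   ]
```

>>> apply_moves:
  steps:
    - [0.4,1,0,0,0,0,0]
    - [0.4,1,0,0,0,0,0]
    - [0.4,1,0,0,0,0,0]
    - [0.4,1,0,0,0,0,0]
    - [0.4,1,0,0,0,0,0]
    - [0.4,0.2,0,0,0,0,0]
    - [0.4,0,0,0,0,0,0]

```text
t: 3.68
tool_pos: [450.7, -218.6, 101.6]
tcp_rot: [-0.589, -0.39, 0.59, -0.39]
force: [0.5, -1.2, 0.3]
opening: 0.698
```

```bash
python3 - <<'E'
from h import *
s=vision.camera('side'); c=vision.camera('top')
p=status.get_state()['tool_pos']; print(p.round(1), proj(s,p),proj(c,p))
a=crop(s,351,150,431,250,6); b=crop(c,372,249,422,319,8)
q=(proj(s,p)[0]-[351,150])*6; cv2.circle(a,tuple(int(v) for v in q),3,(0,0,255),-1)
b=b[:600]; 
for z in(0,36,72):
  q=(proj(s,[450.5,-218.5,z])[0]-[351,150]+.5)*6; cv2.circle(a,tuple(int(v) for v in q),3,(0,255,0),-1)
h=min(a.shape[0],560); cv2.imwrite('pics/pre.png',np.hstack([a[:560],cv2.resize(b,(300,420)).__class__ and np.vstack([cv2.resize(b,(300,420)),np.zeros((140,300,3),np.uint8)])]))
E
```

```text
[ 451.  -218.8  102.2] [[392.85189013 200.00983632]] [[402.74535923 290.88441171]]
```

View pics/pre.png

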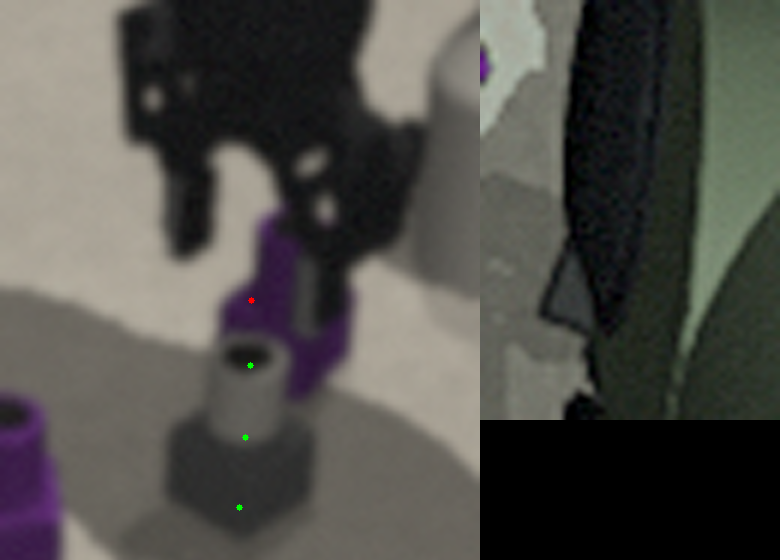

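The side crop shows the stub's ring centre at (248,355), about 10 px above my projected point, and the fingers straddle it with a similar bias. That leaves a real error of about 2 mm, so I correct by 1.5 mm along tool z, go down and grip.

>>> apply_moves:
  steps:
    - [0.4,0.6,0,0.06,0,0,0]
    - [0.4,0.7,0,0,0,0,0]
    - [0.4,0.7,0,0,0,0,0]
    - [0.4,0.44,0,0,0,0,0]
    - [0.4,0,0,0,0,0,0]
    - [-1,0,0,0,0,0,0]
    - [-1,0,0,0,0,0,0]
    - [-1,0,0,0,0,0,0]
    - [-1,0,0,0,0,0,0]
    - [-1,0,0,0,0,0,0]
  grip_force: 40

```text
t: 5.03
tool_pos: [450.3, -220.2, 40.8]
tcp_rot: [0.589, 0.391, -0.589, 0.391]
force: [-0.5, 0.1, 6.4]
opening: 0.363
```

>>> apply_moves:
  steps:
    - [-1,0,0,0,0,0,0]
    - [-1,-0.6,0,0,0,0,0]
    - [-1,-1,0,0,0,0,0]
    - [-1,-1,0,0,0,0,0]
    - [-1,-1,0,0,0,0,0]
    - [-1,-1,0,0,0,0,0]
    - [-1,-1,0,0,0,0,0]
    - [-1,0,0,0,0,0,0]

```text
t: 6.02
tool_pos: [450.4, -220.3, 182.4]
tcp_rot: [0.59, 0.39, -0.589, 0.392]
force: [-0.1, 0.1, -2.2]
opening: 0.363
```

```bash
python3 - <<'E'
from h import *
plan([540,212.5,185],0.6)
E
```

```text
tcp [ 450.4 -220.3  182.4] x [ 0.003 -0.001 -1.   ] y yaw -22.88 open 0.363 F [-0.1  0.1 -2.2] t 6.03 q7 -0.24
shift [ -0.118  -3.432 -17.343] turn [-0.522  0.001 -0.004]
```

>>> apply_moves:
  steps:
    - [-1,0,-0.19,-0.9,0,0,0]
    - [-1,0,-0.19,-0.98,0,0,0]
    - [-1,0,-0.19,-0.98,0,0,0]
    - [-1,0,-0.19,-0.98,0,0,0]
    - [-1,0,-0.19,-0.98,0,0,0]
    - [-1,0,-0.19,-0.98,0,0,0]
    - [-1,0,-0.19,-0.98,0,0,0]
    - [-1,0,-0.19,-0.98,0,0,0]
    - [-1,0,-0.19,-0.98,0,0,0]
    - [-1,0,-0.19,-0.98,0,0,0]

```text
t: 7.28
tool_pos: [500.2, 23.1, 179.8]
tcp_rot: [-0.589, -0.391, 0.59, -0.391]
force: [-0.4, -0.6, -1.2]
opening: 0.365
```

>>> apply_moves:
  steps:
    - [-1,0,-0.19,-0.98,0,0,0]
    - [-1,0,-0.19,-0.98,0,0,0]
    - [-1,0,-0.19,-0.98,0,0,0]
    - [-1,0,-0.19,-0.98,0,0,0]
    - [-1,0,-0.19,-0.98,0,0,0]
    - [-1,0,-0.19,-0.98,0,0,0]
    - [-1,0,-0.19,-0.98,0,0,0]
    - [-1,0,-0.2,-0.76,0,0,0]
    - [-1,0,0,0,-0.17,0,0]
    - [-1,0,0,0,-0.17,0,0]

```text
t: 8.52
tool_pos: [539.0, 212.9, 179.9]
tcp_rot: [-0.531, -0.467, 0.531, -0.467]
force: [-0.2, 0.5, -1.9]
opening: 0.362
```

>>> apply_moves:
  steps:
    - [-1,0,0,0,-0.18,0,0]
    - [-1,0,0,0,0,0,0]
    - [-1,0,0,0,0,0,0]

```text
t: 8.9
tool_pos: [539.3, 212.6, 180.1]
tcp_rot: [0.498, 0.501, -0.499, 0.501]
force: [0.2, 0.7, -1.1]
opening: 0.363
```

```bash
python3 - <<'E'
from h import *
plan([540,212.5,112],0.6)
E
```

```text
tcp [539.3 212.6 180.1] x [-0. -0. -1.] y yaw 0.33 open 0.363 F [ 0.2  0.7 -1.1] t 8.9 q7 -0.75
shift [2.726 0.028 0.004] turn [-0.006  0.     0.   ]
```

>>> apply_moves:
  steps:
    - [-1,0.8,0.03,0,0,0,0]
    - [-1,0.8,0,0,0,0,0]
    - [-1,0.8,0,0,0,0,0]
    - [-1,0,0,0,0,0,0]

```text
t: 9.4
tool_pos: [539.4, 212.5, 119.3]
tcp_rot: [0.497, 0.502, -0.499, 0.502]
force: [-0.0, -0.4, -2.3]
opening: 0.366
```

```bash
python3 - <<'E'
from h import *
s=vision.camera('side'); c=vision.camera('top')
p=status.get_state()['tool_pos']; print(p.round(1))
a=crop(s,215,245,345,385,4); b=crop(c,112,190,287,310,4)[:,:420]
b=cv2.resize(b,None,fx=.65,fy=.65)
cv2.imwrite('pics/over.png',np.hstack([a,np.vstack([b,np.zeros((560-b.shape[0],b.shape[1],3),np.uint8)])]))
E
```

```text
[540.3 213.  120.9]
```

View pics/over.png

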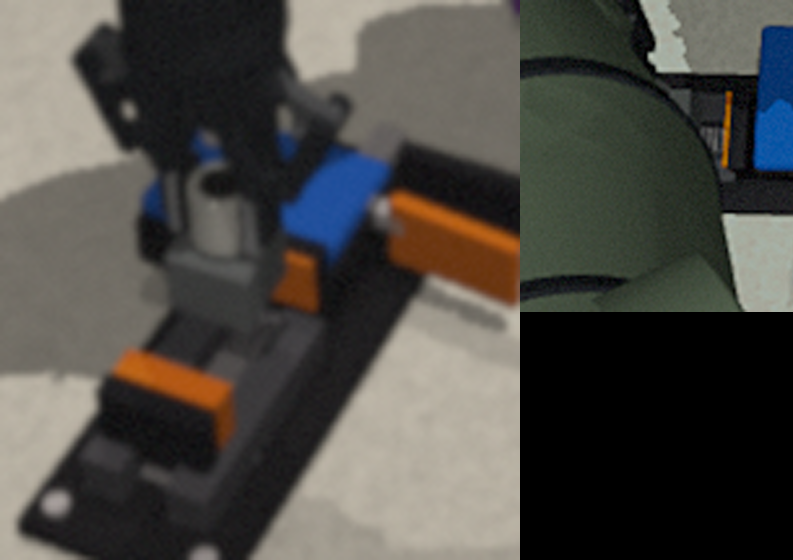

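```bash
python3 - <<'E'
from h import *
s=vision.camera('side')
z=status.get_state()['tool_pos'][2]-40
for P in [(562,234.5,z),(518,234.5,z),(562,234.5,z+36),(518,234.5,z+36),(570,259.5,74),(510,259.5,74),(540,212.5,z+72)]: print(P,((proj(s,P)[0]-[215,245]+.5)*4).round(0))
E
```

```text
(562, 234.5, np.float64(81.1256397200551)) [168. 308.]
(518, 234.5, np.float64(81.1256397200551)) [249. 337.]
(562, 234.5, np.float64(117.1256397200551)) [162. 255.]
(518, 234.5, np.float64(117.1256397200551)) [244. 284.]
(570, 259.5, 74) [128. 349.]
(510, 259.5, 74) [239. 389.]
(540, 212.5, np.float64(153.12563972005512)) [220. 184.]
```

The side view shows the block hanging square over the bed. Its front bottom edge at (170,305)-(248,330) matches the projection of the planned pose. Now I lower it.

>>> apply_moves:
  steps:
    - [-1,0.6,0,0,0,0,0]
    - [-1,0.6,0,0,0,0,0]
    - [-1,0.4,0,0,0,0,0]
    - [-1,0.08,0,0,0,0,0]
    - [-1,0,0,0,0,0,0]

```text
t: 10.18
tool_pos: [540.2, 212.8, 78.3]
tcp_rot: [0.498, 0.502, -0.498, 0.502]
force: [-0.2, -0.2, -2.1]
opening: 0.362
```

>>> apply_moves:
  steps:
    - [-1,0.04,0,0,0,0,0]
    - [-1,0,0,0,0,0,0]

```text
t: 10.42
tool_pos: [540.3, 212.8, 77.5]
tcp_rot: [0.498, 0.502, -0.498, 0.502]
force: [0.7, 0.3, -1.9]
opening: 0.362
```

>>> apply_moves:
  steps:
    - [-1,0.03,0,0,0,0,0]
    - [-1,0,0,0,0,0,0]

```text
t: 10.68
tool_pos: [540.4, 212.8, 76.9]
tcp_rot: [0.498, 0.502, -0.498, 0.502]
force: [-0.1, -1.2, 4.5]
opening: 0.359
```

>>> apply_moves:
  steps:
    - [-1,0.03,0,0,0,0,0]
    - [-1,0,0,0,0,0,0]

```text
t: 10.92
tool_pos: [540.8, 212.9, 76.5]
tcp_rot: [0.498, 0.502, -0.497, 0.503]
force: [-0.4, 0.5, 9.1]
opening: 0.368
```

The force turned upward at TCP z≈77, so the block is seated on the bed. Release and rise.

>>> apply_moves:
  steps:
    - [0,0,0,0,0,0,0]
    - [0.4,0,0,0,0,0,0]
    - [0.4,0,0,0,0,0,0]
    - [0.4,0,0,0,0,0,0]
    - [0.4,-0.5,0,0,0,0,0]
    - [0.4,-1,0,0,0,0,0]
    - [0.4,-1,0,0,0,0,0]
    - [0.4,-1,0,0,0,0,0]
    - [0.4,-1,0,0,0,0,0]
    - [0.4,0,0,0,0,0,0]
  grip_force: 25

```text
t: 12.18
tool_pos: [541.0, 213.2, 190.8]
tcp_rot: [0.499, 0.502, -0.497, 0.503]
force: [-0.2, -0.8, 0.7]
opening: 0.701
```

```bash
python3 - <<'E'
from h import *
plan([465,82,120],90.6)
plan([465,82,120],-89.4)
E
```

```text
tcp [541.  213.2 190.8] x [ 0.003  0.001 -1.   ] y yaw 0.52 open 0.701 F [-0.2 -0.8  0.7] t 12.18 q7 -0.75
shift [ 2.815 -3.095  5.222] turn [-2.002e+00  2.000e-03 -4.000e-03]
tcp [541.  213.2 190.8] x [ 0.003  0.001 -1.   ] y yaw 0.52 open 0.701 F [-0.2 -0.8  0.7] t 12.18 q7 -0.75
shift [ 2.815 -3.095  5.222] turn [ 1.998 -0.004 -0.002]
```

>>> apply_moves:
  steps:
    - [1,0,-0.5,0.85,0,0,0]
    - [1,0,-0.51,0.85,0,0,0]
    - [1,0,-0.51,0.85,0,0,0]
    - [1,0,-0.51,0.85,0,0,0]
    - [1,0,-0.51,0.85,0,0,0]
    - [1,0,-0.51,0.83,0,0,0]
    - [1,0,0,0,-0.2,0,0]
    - [1,0,0,0,-0.2,0,0]
    - [1,0,0,0,-0.2,0,0]
    - [1,0,0,0,-0.2,0,0]
  grip_force: 22

```text
t: 13.42
tool_pos: [464.8, 85.0, 188.2]
tcp_rot: [0.316, 0.632, -0.317, 0.632]
force: [0.3, -0.4, -0.9]
opening: 1.0
```

>>> apply_moves:
  steps:
    - [1,0,0,0,-0.2,0,0]
    - [1,0,0,0,-0.2,0,0]
    - [1,0,0,0,-0.2,0,0]
    - [1,0,0,0,-0.2,0,0]
    - [1,0,0,0,-0.2,0,0]
    - [1,0,0,0,-0.2,0,0]
    - [1,0,0,0,0,0,0]
    - [1,0,0,0,0,0,0]

```text
t: 14.42
tool_pos: [465.0, 85.0, 188.2]
tcp_rot: [-0.002, 0.707, 0.002, 0.707]
force: [-0.2, 0.1, 0.1]
opening: 0.997
```

```bash
python3 - <<'E'
from h import *
plan([465,86,90],90.6)
s=vision.camera('side'); c=vision.camera('top')
a=crop(s,215,245,375,385,3); b=crop(c,112,190,287,310,2)
h=a.shape[0]; cv2.imwrite('pics/placed.png',np.hstack([a,np.vstack([b[:,:310],np.zeros((h-b.shape[0],310,3),np.uint8)])]))
E
```

```text
tcp [465.   85.  188.2] x [-0. -0. -1.] y yaw 90.31 open 0.997 F [-0.2  0.1  0.1] t 14.43 q7 0.81
shift [3.929e+00 4.200e-02 2.000e-03] turn [-0.006 -0.     0.   ]
```

View pics/placed.png

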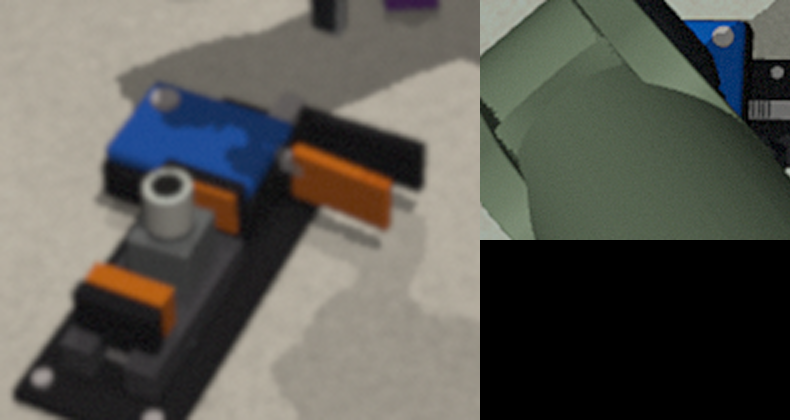

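The side picture shows the block upright on the bed at (172,220), between the jaws and square. The trigger and handle are clear of the gripper. Next I go down over them.

>>> apply_moves:
  steps:
    - [1,1,0,0,0,0,0]
    - [1,1,0,0,0,0,0]
    - [1,1,0,0,0,0,0]
    - [1,0.8,0,0,0,0,0]
    - [1,0.5,0.04,0,0,0,0]
    - [1,0,0,0,0,0,0]

```text
t: 15.28
tool_pos: [464.8, 86.3, 80.5]
tcp_rot: [-0.003, 0.707, 0.003, 0.707]
force: [-1.3, 0.8, 0.7]
opening: 1.0
```

>>> apply_moves:
  steps:
    - [1,0.7,0,0,0,0,0]
    - [1,0.7,0,0,0,0,0]
    - [1,0.7,0,0,0,0,0]
    - [1,0,-0.12,0,0,0,0]
    - [1,0,-0.08,0,0,0,0]
    - [1,0,0,0,0,0,0]

```text
t: 16.02
tool_pos: [465.6, 80.8, 29.1]
tcp_rot: [-0.003, 0.707, 0.003, 0.707]
force: [1.2, -0.2, 0.0]
opening: 0.999
```

>>> apply_moves:
  steps:
    - [-1,0,0,0,0,0,0]
    - [-1,0,0,0,0,0,0]
    - [-1,0,0,0,0,0,0]
    - [-1,0,0,0,0,0,0]
    - [-1,0,0,0,0,0,0]
    - [-1,0,0,0,0,0,0]
  grip_force: 22

```text
t: 16.77
tool_pos: [465.8, 78.3, 29.3]
tcp_rot: [-0.004, 0.707, 0.001, 0.708]
force: [-2.0, -19.0, 32.8]
opening: 0.307
```

```bash
python3 - <<'E'
from h import *
s=vision.camera('side')
cv2.imwrite('pics/sq1.png',crop(s,215,245,375,385,3))
E
```

```text
(no output)
```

View pics/sq1.png

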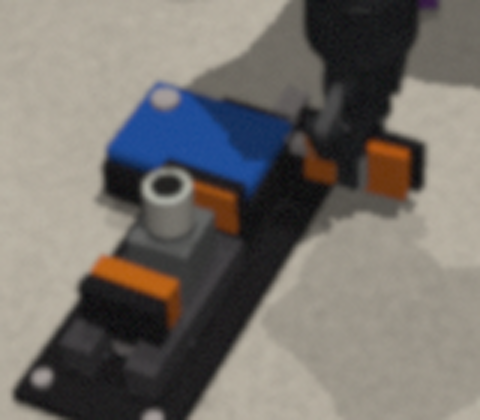

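The first squeeze went full (opening 26 mm) and the jaw came in by about 5 mm. The block is undisturbed. The side force of -19 N shows the centre should be about 3 mm further to -y. The upward force is pad friction from the fingers' swing, so I will back off a little while closing.

>>> apply_moves:
  steps:
    - [1,0,0,0,0,0,0]
    - [1,0,-0.12,0,0,0,0]
    - [1,0,0,0,0,0,0]
    - [1,0,0,0,0,0,0]
    - [-1,-0.12,0,0,0,0,0]
    - [-1,-0.12,0,0,0,0,0]
    - [-1,0,0,0,0,0,0]
    - [-1,0,0,0,0,0,0]
    - [-1,0,0,0,0,0,0]
    - [-1,0,0,0,0,0,0]

```text
t: 18.08
tool_pos: [465.8, 77.9, 35.3]
tcp_rot: [-0.004, 0.707, 0.003, 0.708]
force: [-2.1, -3.3, 24.1]
opening: 0.295
```

```bash
cat > jaw.py <<'E'
from h import *
from workcell import *
# track the moving jaw's orange top along the bar in the side view against the first frame
s=vision.camera('side'); im=s['frame'].astype(float)
ref=cv2.imread('pics/side0.png')[:,:,::-1].astype(np.float32)
tpl=np.ascontiguousarray(ref[328:366,236:275]); sub=np.ascontiguousarray(im[285:370,230:320].astype(np.float32))
r=cv2.matchTemplate(sub,tpl,cv2.TM_CCOEFF_NORMED); _,m,_,l=cv2.minMaxLoc(r)
def sp(a,b,c): d=a-2*b+c; return 0 if d==0 else .5*(a-c)/d
x,y=l; fx=sp(r[y,x-1],r[y,x],r[y,x+1]) if 0<x<r.shape[1]-1 else 0; fy=sp(r[y-1,x],r[y,x],r[y+1,x]) if 0<y<r.shape[0]-1 else 0
d=np.array([x+fx+230-236,y+fy+285-328]); p0=proj(s,[540,259.5,72])[0]
u=proj(s,[540,239.5,72])[0]-p0; adv=d@u/(u@u)*20
print('jaw advance mm',adv.round(1),'match',round(m,3),'pixel',d.round(2),'-> pad-fixed gap',round(81-adv,1))
st=status.get_state(); print(round(st['opening'],3),st['tool_pos'].round(1),st['force'].round(1))
E
python3 jaw.py
```

```text
jaw advance mm 17.3 match 0.938 pixel [ 4.44 -6.25] -> pad-fixed gap 63.7
0.297 [465.8  77.9  35.3] [-2.4 -2.6 23.6]
```

>>> apply_moves:
  steps:
    - [1,0.12,0,0,0,0,0]
    - [1,0.12,0,0,0,0,0]
    - [1,0,0,0,0,0,0]
    - [1,0,0,0,0,0,0]
    - [-1,-0.16,0,0,0,0,0]
    - [-1,-0.16,0,0,0,0,0]
    - [-1,0,0,0,0,0,0]
    - [-1,0,0,0,0,0,0]
    - [-1,0,0,0,0,0,0]
    - [-1,0,0,0,0,0,0]

```text
t: 19.38
tool_pos: [465.5, 77.9, 37.3]
tcp_rot: [-0.004, 0.707, 0.003, 0.708]
force: [-4.1, -2.3, 23.2]
opening: 0.295
```

```bash
python3 jaw.py
```

```text
jaw advance mm 27.2 match 0.936 pixel [ 6.94 -9.87] -> pad-fixed gap 53.8
0.296 [465.5  77.9  37.3] [-4.7 -3.1 23.2]
```

>>> apply_moves:
  steps:
    - [1,0.16,0,0,0,0,0]
    - [1,0.16,0,0,0,0,0]
    - [1,0,0,0,0,0,0]
    - [1,0,0,0,0,0,0]
    - [-1,-0.16,0,0,0,0,0]
    - [-1,-0.16,0,0,0,0,0]
    - [-1,0,0,0,0,0,0]
    - [-1,0,0,0,0,0,0]
    - [-1,0,0,0,0,0,0]
    - [-1,0,0,0,0,0,0]

```text
t: 20.68
tool_pos: [465.5, 77.9, 37.4]
tcp_rot: [-0.003, 0.707, 0.003, 0.708]
force: [-4.6, -3.9, 22.9]
opening: 0.295
```

```bash
python3 jaw.py; python3 - <<'E'
from h import *
cv2.imwrite('pics/sq4.png',crop(vision.camera('side'),215,245,375,385,4))
E
```

```text
jaw advance mm 36.5 match 0.914 pixel [  9.41 -13.2 ] -> pad-fixed gap 44.5
0.295 [465.5  77.9  37.3] [-4.6 -3.3 23.8]
```

View pics/sq4.png

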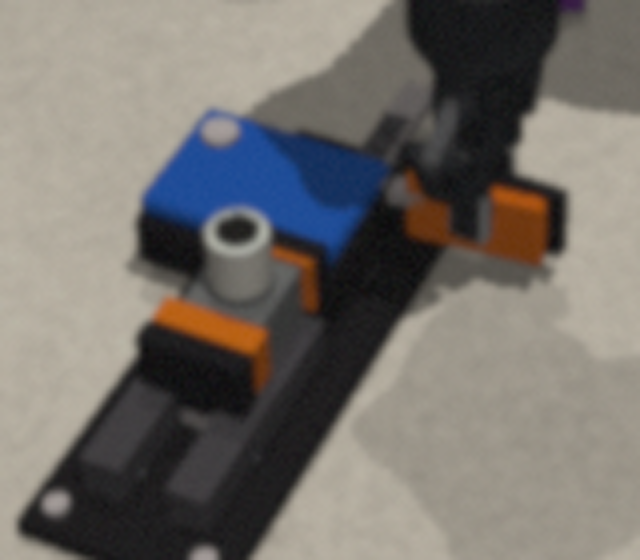

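Four full squeezes so far: the jaw has advanced 36.5 mm and the pad is at the block, nearly closed on the fixed jaw. Now the tightening squeezes.

>>> apply_moves:
  steps:
    - [1,0.16,0,0,0,0,0]
    - [1,0.16,0,0,0,0,0]
    - [1,0,0,0,0,0,0]
    - [1,0,0,0,0,0,0]
    - [-1,-0.16,0,0,0,0,0]
    - [-1,-0.16,0,0,0,0,0]
    - [-1,0,0,0,0,0,0]
    - [-1,0,0,0,0,0,0]
    - [-1,0,0,0,0,0,0]
    - [-1,0,0,0,0,0,0]

```text
t: 22.02
tool_pos: [465.4, 79.8, 37.6]
tcp_rot: [-0.003, 0.706, 0.004, 0.708]
force: [-8.3, 6.2, 26.9]
opening: 0.337
```

```bash
python3 jaw.py
```

```text
jaw advance mm 41.2 match 0.852 pixel [ 10.75 -14.8 ] -> pad-fixed gap 39.8
0.339 [465.4  79.8  37.6] [-8.6  7.3 26.8]
```

>>> apply_moves:
  steps:
    - [1,0.16,0,0,0,0,0]
    - [1,0.16,0.04,0,0,0,0]
    - [1,0,0,0,0,0,0]
    - [1,0,0,0,0,0,0]
    - [-1,-0.16,0,0,0,0,0]
    - [-1,-0.16,0,0,0,0,0]
    - [-1,0,0,0,0,0,0]
    - [-1,0,0,0,0,0,0]
    - [-1,0,0,0,0,0,0]
    - [-1,0,0,0,0,0,0]
  grip_force: 25

```text
t: 23.32
tool_pos: [465.2, 81.3, 37.8]
tcp_rot: [-0.003, 0.706, 0.005, 0.708]
force: [-11.8, 10.8, 31.5]
opening: 0.373
```

```bash
python3 jaw.py
```

```text
jaw advance mm 42.8 match 0.797 pixel [ 11.18 -15.38] -> pad-fixed gap 38.2
0.375 [465.2  81.3  37.7] [-11.6   9.2  32.1]
```

>>> apply_moves:
  steps:
    - [1,0.16,0,0,0,0,0]
    - [1,0.16,0,0,0,0,0]
    - [1,0,0,0,0,0,0]
    - [1,0,0,0,0,0,0]

```text
t: 23.88
tool_pos: [465.0, 78.8, 28.3]
tcp_rot: [-0.003, 0.707, 0.003, 0.707]
force: [-0.6, -0.7, 0.6]
opening: 0.998
```

```bash
python3 jaw.py
```

```text
jaw advance mm 42.2 match 0.824 pixel [ 11.04 -15.15] -> pad-fixed gap 38.8
1.003 [465.   78.8  28.3] [ 0.1  0.4 -0.4]
```

>>> apply_moves:
  steps:
    - [-1,-0.16,0.04,0,0,0,0]
    - [-1,-0.16,0,0,0,0,0]
    - [-1,0,0,0,0,0,0]
    - [-1,0,0,0,0,0,0]
    - [-1,0,0,0,0,0,0]
    - [-1,0,0,0,0,0,0]
    - [-1,0,0,0,0,0,0]
  grip_force: 26

```text
t: 24.8
tool_pos: [465.0, 83.3, 37.7]
tcp_rot: [-0.003, 0.707, 0.006, 0.708]
force: [-13.0, 14.6, 30.2]
opening: 0.42
```

```bash
python3 jaw.py
```

```text
jaw advance mm 44.7 match 0.739 pixel [ 11.81 -15.95] -> pad-fixed gap 36.3
0.418 [465.   83.2  37.7] [-12.9  15.3  29.8]
```

>>> apply_moves:
  steps:
    - [1,0.16,0,0,0,0,0]
    - [1,0.16,0,0,0,0,0]
    - [1,0,0,0,0,0,0]
    - [1,0,0,0,0,0,0]

```text
t: 25.35
tool_pos: [465.0, 79.8, 28.3]
tcp_rot: [-0.003, 0.707, 0.003, 0.707]
force: [0.2, -0.1, 0.8]
opening: 0.997
```

```bash
python3 jaw.py
```

```text
jaw advance mm 44.2 match 0.765 pixel [ 11.68 -15.8 ] -> pad-fixed gap 36.8
0.997 [465.   79.8  28.3] [-0.5 -0.3 -0.4]
```

The trigger now stalls against the clamped block and each repeat stalls earlier, at the force limit. I estimate 25-45 N from the jaws, so I stop here, withdraw upwards and move aside for an unobstructed look.

>>> apply_moves:
  steps:
    - [1,-0.8,0.1,0,0,0,0]
    - [1,-1,0,0,0,0,0]
    - [1,-1,0,0,0,0,0]
    - [1,-1,0,0,0,0,0]
    - [1,-1,0,0,0,0,0]
    - [1,-1,0,0,0,0,0]
    - [1,-1,0,0,0,0,0]
    - [1,0,-1,0,0,0,0]
    - [1,0,-1,0,0,0,0]
    - [1,0,-1,0,0,0,0]

```text
t: 26.65
tool_pos: [465.6, 6.6, 198.4]
tcp_rot: [-0.003, 0.707, 0.003, 0.707]
force: [-0.5, 0.3, 0.5]
opening: 0.995
```

>>> apply_moves:
  steps:
    - [1,0,-1,0,0,0,0]
    - [1,0,-1,0,0,0,0]
    - [1,0,-1,0,0,0,0]
    - [1,0,-1,0,0,0,0]
    - [1,0,-1,0,0,0,0]
    - [1,0,-1,0,0,0,0]
    - [1,0,-1,0,0,0,0]
    - [1,0,0,0,0,0,0]

```text
t: 27.65
tool_pos: [466.9, -169.1, 198.1]
tcp_rot: [-0.002, 0.707, 0.002, 0.707]
force: [0.4, 0.5, 0.0]
opening: 1.002
```

```bash
python3 jaw.py; python3 - <<'E'
from h import *
c=vision.camera('top'); s=vision.camera('side')
cv2.imwrite('pics/end_top.png',crop(c,112,190,287,310,4))
cv2.imwrite('pics/end_side.png',crop(s,215,245,355,365,5))
E
```

```text
jaw advance mm 44.2 match 0.764 pixel [ 11.67 -15.77] -> pad-fixed gap 36.8
0.997 [ 467.1 -167.9  198.2] [-1.3  0.9  0. ]
```

View pics/end_top.png

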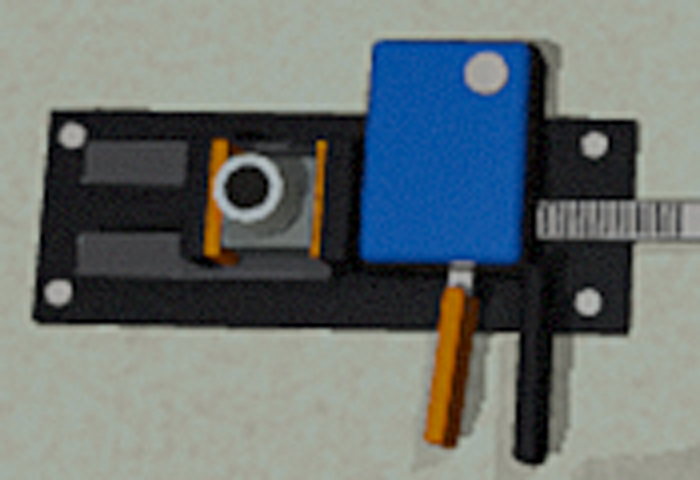

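View pics/end_side.png

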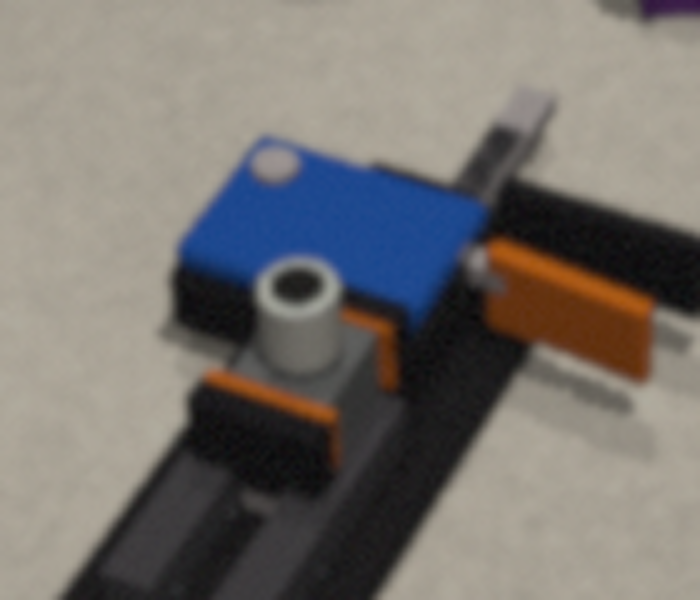

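```bash
python3 -c "
from workcell import job_done; print(job_done())"
```

```text
the job is handed in; nothing more can be done
None
```

The grey valve block is clamped upright on the bench clamp's bed, the trigger is released, and I handed the job in at about 28 s of the 64 s allowed.

**What I did:** I gripped the block by its stub, set it on the bed square to the jaws and let go. I then squeezed the trigger and handle together seven times at 22 to 26 N. The first four squeezes were full strokes; the last three stopped short against the block. After that I withdrew upwards and moved aside.

**Last checks:**
- **Block position:** the top and side pictures show it upright, square, about mid-width between the jaws, and against the fixed jaw.
- **Trigger and gripper:** the trigger is back at rest and the gripper touches nothing.
- **Clamping force:** in the top picture the pad looks compressed by about 8.5 mm, or roughly 34 N. That is above the 12 N needed and well below the 75 N cracking limit.
- **Bottle, tumbler and jar:** I never went near them, but I did not take a final picture of them.

**What disagreed:**
- **Clamping force:** side-view tracking gave about 7 mm of pad compression, or 28 N, as its match weakened late on. The trigger force predicted up to about 45 N while squeezed. All of these are within limits.
- **Block location:** the two cameras differed by about 6 mm on where the block first stood. I corrected for this before gripping.
- **Squeezing loads:** pad friction put 23 to 33 N of upward force on the wrist. The first squeeze was about 3 mm off centre and gave 19 N sideways, which I corrected. Sideways force rose again to about 15 N on the last squeezes, which I left.

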